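# Clamp the trophy base: second click of the ratchet

## Robot

A 6-joint arm with a two-finger parallel gripper is mounted at the origin on the work surface. World frame = base frame: x ahead of the robot, y to its left, z up, the work surface at z = 0. Lengths are in m, angles in rad, forces in N, time in s.
With the tool pointing down it reaches from about 0.35 to 0.975 m from the base axis. Payload 4.9 kg.
Tool frame: the origin (TCP) lies on the mounting face of the last link; the fingertips stand 173 mm ahead of it and the grasp point (between the pads) lies 155 mm ahead of it; z points along the fingers, y is the direction in which the jaws open and shut (so a half turn about z gives the same grasp; the last joint's range is limited). The gripper opens to 85 mm and grips with 20 to 120 N. Pads are 22 mm wide; open, the fingers measure 114 mm over their backs; the gripper's body (76 mm by 85 mm) begins 54 mm behind the grasp point. The pads swing forward as they close: fully open they stand 13 mm farther back than shut.
Start: joints at [1.129, 0.053, 1.613, -0, 1.476, -0.119], TCP at [0.198, 0.593, 0.405] pointing down, gripper open.
Joint ranges: [-3.01, 3.01], [-1.01, 2.22], [0.06, 2.58], [-1.02, 4.17], [0.09, 2.62], [-3.14, 3.14]. Speed limits (rad/s): [2.57, 2.57, 3.14, 3.14, 3.14, 3.14].

## Interface

Orientations are given as a unit quaternion [w, x, y, z].
In Python, from plant import manip gives the robot as it stands.
- The arm moves only by the tool play_rows, never from a script. Its argument "increments" is a list of rows, each an object with "offset": the shift along the tool's x, y, z in mm, a list of three; "twist": the turn about the tool's z in rad; "grip": the opening, from 0 (shut) to 1 (fully open). In form: [{"offset": [dx, dy, dz], "twist": twist, "grip": grip}, ...]. A call has 1 to 5 rows; each row is the pose to reach, as a shift and turn from the pose commanded when the call began, along the tool's axes at that moment; what a row does not reach only later rows make up. A row lasts 1/12 s, in which the tool goes at most 41.7 mm and 7.16 degrees, less where a joint would pass 70% of its speed; a pose out of reach is approached as far as the arm can. A call with a gripper value outside its range is refused whole. The fingers move at their own pace and stop on an object; the grip force is fixed at half the most. Time passes only in rows, so rows that repeat a pose let the fingers close. It gives the time, the measured TCP pose, the force and the opening at its end, in the units of the state.
- manip.state(): the state, without advancing time (a new reading comes with each control period).
- manip.grab_frame(name): name is "side" or "top"; returns the picture (384x512x3 uint8, blue, green, red); there is no depth.
- manip.get_calibration(name): a dict with "fx", "fy", "cx", "cy" (pixels), "T" (4x4, takes a point from camera to world coordinates). Camera axes: x right, y down, z forward; pixel columns grow to the right and rows downward; lengths in m; the calibration is good to about 2 mm. A picture is of the moment at which its call begins. get_calibration takes no time and is no camera call.
- manip.job_done(): hands the job in, once; it reports no verdict.
Trained networks look in the newest picture that a camera, given by its name, has taken for a name from the list of things; names that differ only in an ending like _2 or _b are one class to them, and where a whole thing is asked for, a point or a joint stands for the part that bears it (a point fixed in the world has none). Each returns a list of dicts, best first, with "p" (0 to 1); they miss things now and then, are a little off and sometimes report something else, mostly with a low value. They report only what shows in the picture. A call takes as long as a camera call. They do not tell look-alikes from the thing itself.
- manip.boxes_of(query, camera): "xyz" ([x, y, z] in m, in the coordinates of the camera as it stood for that picture, good to about 4 mm: the middle of the surface that is visible of it).
- manip.tip_of(query, camera): "xyz" ([x, y, z] in m, in the coordinates of the camera as it stood for that picture, good to about 4 mm: a listed point, or the origin of a listed thing).
The state is a dict: "time": time; "joint_pos": joint angles; "joint_vel": joint speeds; "joint_efforts": joint torques, N m; "tool_pos": TCP position; "tool_rot": TCP orientation; "contact_force": force on the tool from outside, world axes, zero at the start; "ft_torque": the same for the moment, N m; "gripper_width": opening from 0.0 (shut) to 1.0 (fully open).
Only numpy, scipy, OpenCV 4.12 (cv2) and the standard library are available. Lean on these libraries where they do the work, as an engineer would, in place of code of your own. Each camera call takes 0.05 s, during which the arm holds its last target. There are 200 camera calls.

## Task

Stand the oblong trophy base with the square stem on the bed of the ratchet clamp, lengthwise between the fence and the sprung pad, and let go of it. Then turn the clamp's knob clockwise until the pad presses the base hard against the fence, go on to the second click of the pawl after that, and let go so that the pawl holds it: one click is too loose, and three bruise the wood. Leave everything else on the table alone.

Things in the scene. Friction and masses are not known exactly. Their poses are not given: they have to be found in the camera images.
- clamp: fixed bench clamp: flat grey bed 110 x 270 mm, 12 mm thick, dark housing (96 x 94 mm, 46 mm tall) at its +y end, steel fence (70 mm wide, 32 mm tall) across the bed towards -y. Origin on the table, z up; it closes along its -y. The fence's face lies 68 to 76 mm on the -y side of pad_start (set anew each time, not measured), so the 60 mm base has 8 to 16 mm to spare. The bed's sides are open.
- pad_start (a point): centre of the rubber pad's face (42 mm wide, 26 mm tall; 30 mm above the table) where it stands at the start; fixed to the clamp with the clamp's axes, it does not follow the pad. The pad moves from here along -y, 12 mm per rad of knob. It is sprung on its carrier (2 N per mm, 12 mm), so once the base is against the fence the knob stiffens by 0.29 N m per rad.
- knob_grip (a point): on the knob's vertical axis at the height to grip, 80 mm above the table, 85 mm on the +y side of pad_start. The knob is an upright black bar 56 x 14 mm, up to 93 mm above the table, on a toothed steel wheel (68 mm across, top at 57 mm). The point turns with it: the bar's long side lies 0.6 rad counter-clockwise (from above) of the point's x. At joint 0 its axes are the clamp's.
- ratchet (a joint): turn of knob and wheel, rad: 0 at the start (fully back), growing clockwise seen from above, to 2.7. 20 teeth: one click every 0.314 rad. A weak spring (0.03 to 0.08 N m) turns the wheel back until the pawl catches a tooth. It may be let go and gripped again at any tooth.
- pawl_tip (a point): tip of the sprung brass pawl, on the far (+x) side of the toothed wheel, 51 mm above the table, in its resting place (fixed to the clamp). The pawl drops behind a tooth at about 0.29 rad of knob and every 0.314 rad after; let go beyond that, the wheel falls back to rest at 0.27 rad and every 0.314 rad after.
- trophy_mid (a point): centre (36 mm up) of the loose trophy base, 0.15 to 0.3 kg: dark wooden block 44 mm (its x) by 60 mm (its y), 30 mm tall, with a square brass stem 18 x 18 mm standing on its middle, from 30 to 72 mm above its underside. z up. Its 60 mm side goes along the clamp's y. A second base near by is round with a thin round stem: leave it.
Mind the look-alikes: they are no part of the job. What is shaped like the part that bears trophy_mid but purple is not meant.

How it is judged:
By the outcome, as a careful person would: the job done as asked, in the order asked, and still so for the second after the job is handed in, with the robot touching nothing.
It also fails if it takes over 58 s, if anything falls off the work surface, if the arm or the gripper's body presses on something with over 40 N, if the wrist force passes 120 N, or if a joint passes its speed limit or range.

## Working session

There is one attempt and no reset: what is moved stays moved. The work goes in short steps, Python scripts to look and compute and a tool call to move; the robot and the scene stay as the last step left them, time stands still between calls to the robot, and variables do not carry over. Pictures are saved under pics/ and viewed, about 8 in all and at most 12, crops included, and the job is handed in when it is done.

Besides the shell and the picture viewer there is one more tool, called after "Emit:" as name(argument=value, ...) on one line, values as JSON. play_rows: Moves the arm, as the interface text tells. Its arguments: {"type":"object","properties":{"increments":{"type":"array"}},"required":["increments"]}

```bash
ls; mkdir -p pics
cat > h.py <<'E'
from plant import manip
import numpy as np, cv2
def cam(n):
    c=manip.get_calibration(n); return c,np.array(c["T"])
def w(n,p):
    c,T=cam(n); return (T@np.r_[p,1])[:3]
def proj(n,P):
    c,T=cam(n); q=np.linalg.inv(T)@np.r_[P,1]; return np.array([c["fx"]*q[0]/q[2]+c["cx"],c["fy"]*q[1]/q[2]+c["cy"]])
def ray(n,uv,z):
    c,T=cam(n); d=T[:3,:3]@np.array([(uv[0]-c["cx"])/c["fx"],(uv[1]-c["cy"])/c["fy"],1]); o=T[:3,3]
    return o+d*(z-o[2])/d[2]
E
python3 - <<'E'
from h import *
ims=[manip.grab_frame(n) for n in("side","top")]
for n,i in zip(("side","top"),ims): cv2.imwrite(f"pics/{n}0.png",i)
for n in("side","top"):
    print(n,cam(n)[1][:3,3].round(3))
    for q in("clamp","pad_start","knob_grip","pawl_tip","trophy_mid"):
        print(n,q,[(round(d["p"],2),w(n,d["xyz"]).round(3).tolist(),proj(n,w(n,d["xyz"])).round().tolist()) for d in manip.tip_of(q,n)[:4]])
    print(n,'box',[(round(d["p"],2),w(n,d["xyz"]).round(3).tolist(),proj(n,w(n,d["xyz"])).round().tolist()) for d in manip.boxes_of("trophy_mid",n)[:4]])
s=manip.state();print(s)
E
```

```text
pics
side [-0.07  -0.733  0.73 ]
side clamp [(0.64, [0.488, 0.098, 0.001], [193.0, 189.0])]
side pad_start [(0.6, [0.484, 0.103, 0.03], [190.0, 180.0])]
side knob_grip [(0.61, [0.47, 0.182, 0.081], [165.0, 152.0])]
side pawl_tip [(0.83, [0.502, 0.192, 0.049], [175.0, 156.0])]
side trophy_mid [(0.68, [0.617, -0.267, 0.035], [338.0, 228.0]), (0.61, [0.616, -0.372, 0.034], [377.0, 254.0])]
side box [(0.79, [0.602, -0.38, 0.029], [375.0, 260.0]), (0.71, [0.608, -0.276, 0.028], [338.0, 234.0])]
top [ 0.377 -0.086  0.78 ]
top clamp [(0.56, [0.486, 0.101, 0.0], [180.0, 209.0])]
top pad_start [(0.87, [0.486, 0.101, 0.036], [177.0, 206.0]), (0.29, [0.487, 0.098, 0.001], [182.0, 208.0])]
top knob_grip [(0.57, [0.471, 0.183, 0.081], [130.0, 206.0])]
top pawl_tip [(0.62, [0.501, 0.192, 0.054], [133.0, 194.0]), (0.27, [0.471, 0.182, 0.08], [131.0, 207.0])]
top trophy_mid [(0.8, [0.613, -0.376, 0.036], [401.0, 167.0]), (0.67, [0.617, -0.273, 0.038], [354.0, 161.0])]
top box [(0.89, [0.605, -0.371, 0.031], [398.0, 170.0]), (0.56, [0.611, -0.267, 0.031], [351.0, 164.0])]
{'time': 0.7, 'joint_pos': array([ 1.12899309e+00,  5.26488721e-02,  1.61287341e+00, -2.49258411e-05,
        1.47602576e+00, -1.19001972e-01]), 'joint_vel': array([ 6.13675873e-04, -1.34758351e-03,  1.83711289e-03, -5.66909686e-04,
       -4.18790999e-05, -4.07149781e-04]), 'joint_efforts': array([ 2.94010479e-04, -3.93542147e+01, -3.70372581e+01, -1.98752332e-05,
        4.68166400e-04,  6.05928481e-07]), 'tool_pos': array([0.19825898, 0.59269779, 0.40475121]), 'tool_rot': array([1.80966224e-05, 1.60699630e-01, 9.87003358e-01, 1.80052590e-05]), 'contact_force': array([ 0.00610498,  0.24311719, -0.22866618]), 'ft_torque': array([0.05794659, 0.03155565, 0.00820445]), 'gripper_width': 0.9998983163476095}
```

View pics/top0.png

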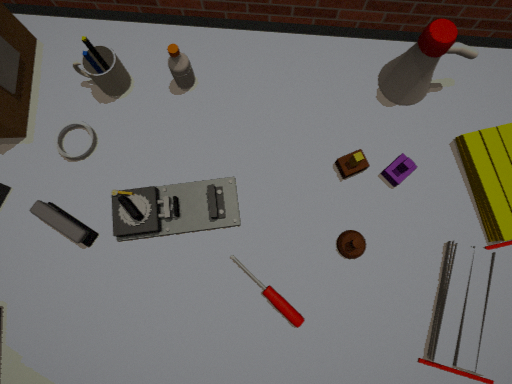

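View pics/side0.png

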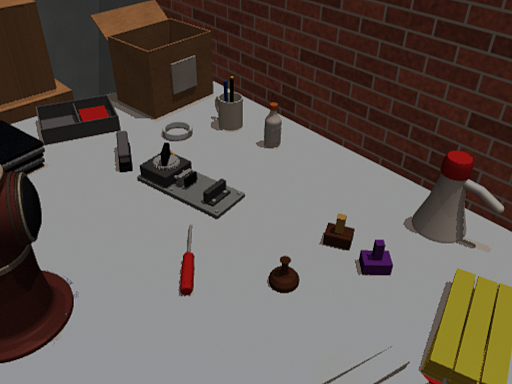

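Candidates: brown oblong block with brass stem at top (352,163) / side (340,232), which matches the description. Purple look-alike at top (399,169), and round base at top (351,244). I choose the brown block at (352,163) and check it in a close crop.

Run:
```python
from h import *
t=cv2.imread("pics/top0.png")
a=cv2.resize(t[170:245,105:245],None,fx=5,fy=5,interpolation=cv2.INTER_CUBIC)
b=cv2.resize(t[140:186,330:422],None,fx=4.5,fy=4.5,interpolation=cv2.INTER_CUBIC)
o=np.zeros((600,700,3),np.uint8); o[:375]=a; b=b[:225]; o[375:375+b.shape[0],:b.shape[1]]=b
o=np.clip(o*1.6,0,255).astype(np.uint8)
cv2.imwrite("pics/crop1.png",o)
# trophy colour mask
hsv=cv2.cvtColor(t,cv2.COLOR_BGR2HSV)
sub=t[145:182,332:374]; 
g=sub.max(2); m=((sub[...,2].astype(int)-sub[...,0]>15)|(g<60)).astype(np.uint8)
n,l,st,c=cv2.connectedComponentsWithStats(m); k=1+st[1:,4].argmax()
ys,xs=np.where(l==k); r=cv2.minAreaRect(np.c_[xs+332,ys+145].astype(np.float32)); print(r,st[k])
```

```text
((350.0000305175781, 164.50001525878906), (22.360679626464844, 33.541019439697266), 63.43495178222656) [  1   4  36  33 696]
```

View pics/crop1.png

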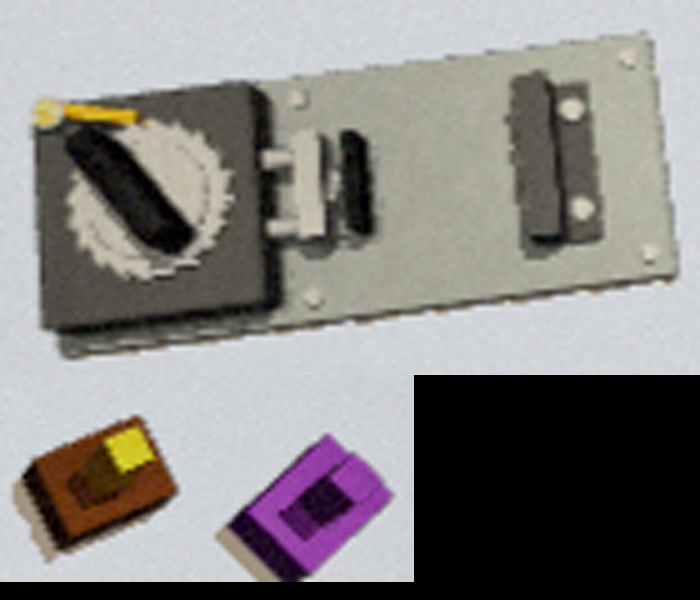

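The crop confirms it: brown block with a yellow square stem, its base at about crop (90,485). Purple is the look-alike. Next: yaw, fence gap and block pose.

Run:
```python
from h import *
A=lambda x,y,z: ray("top",(105+(x-2)/5,170+(y-2)/5),z)
B=lambda x,y,z: ray("top",(330+(x-2)/4.5,140+(y-377)/4.5),z)
f=lambda a,b:np.degrees(np.arctan2(*(b-a)[[1,0]]))
print("bed bottom edge ang",f(A(675,275,.012),A(300,320,.012)), "top edge",f(A(650,35,.012),A(290,80,.012)),"right edge",f(A(675,275,.012),A(650,35,.012)))
print("knob ctr",A(130,188,.093), "bar ang",f(A(180,243,.093),A(78,135,.093)))
for z in(.032,.044): print("fence inner edge",A(514,82,z),A(535,240,z))
print("fence outer bottom/foot",A(598,160,.015))
print("pad face top edge",A(366,135,.043),A(373,230,.043))
print("block corners",*[B(*p,.03).round(4) for p in((38,462),(137,417),(178,490),(73,540))])
print("long ang",f(B(178,490,.03),B(73,540,.03)),f(B(137,417,.03),B(38,462,.03)),"short",f(B(178,490,.03),B(137,417,.03)))
print("stem top",B(127,450,.072))
from scipy.spatial.transform import Rotation as R
q=manip.state()["tool_rot"]; print(R.from_quat(q[[1,2,3,0]]).as_matrix().round(3))
print([(q,round(d["p"],2),w(n,d["xyz"]).round(3).tolist()) for n in("top","side") for q in("trophy_mid","pad_start","knob_grip") for d in manip.tip_of(q,n)])
```

```text
bed bottom edge ang 101.63858618804755 top edge 102.09938795983358 right edge 11.388549694333866
knob ctr [0.46781961 0.17684373 0.093     ] bar ang 50.144706902907494
fence inner edge [0.53588213 0.04128871 0.032     ] [0.46807026 0.02447308 0.032     ]
fence inner edge [0.53332987 0.03924086 0.044     ] [0.46660656 0.02269516 0.044     ]
fence outer bottom/foot [0.50761138 0.00333101 0.015     ]
pad face top edge [0.50536775 0.09951623 0.043     ] [0.46525959 0.09119822 0.043     ]
block corners [ 0.6213 -0.2392  0.03  ] [ 0.6485 -0.287   0.03  ] [ 0.6126 -0.3078  0.03  ] [ 0.5831 -0.2575  0.03  ]
long ang 120.36208441460465 119.62782842265557 short 30.105564453106037
stem top [ 0.61679426 -0.27152278  0.072     ]
[[-0.948  0.317  0.   ]
 [ 0.317  0.948  0.   ]
 [-0.     0.    -1.   ]]
[('trophy_mid', 0.8, [0.613, -0.376, 0.036]), ('trophy_mid', 0.67, [0.617, -0.273, 0.038]), ('pad_start', 0.87, [0.486, 0.101, 0.036]), ('pad_start', 0.29, [0.487, 0.098, 0.001]), ('knob_grip', 0.57, [0.471, 0.183, 0.081]), ('trophy_mid', 0.68, [0.617, -0.267, 0.035]), ('trophy_mid', 0.61, [0.616, -0.372, 0.034]), ('pad_start', 0.6, [0.484, 0.103, 0.03]), ('knob_grip', 0.61, [0.47, 0.182, 0.081])]
```

```bash
cat > go.py <<'E'
import sys
from h import *
from scipy.spatial.transform import Rotation as R
def go(x,y,zg,yaw):
    s=manip.state(); q=s["tool_rot"]; M=R.from_quat(q[[1,2,3,0]]).as_matrix()
    d=M.T@(np.array([x,y,zg+.155])-s["tool_pos"])*1000
    psi=np.arctan2(M[1,1],M[0,1]); t=(psi-np.radians(yaw)+np.pi/2)%np.pi-np.pi/2
    print("t",round(s["time"],2),"off",d.round(1),"twist",round(t,3),"yaw",round(np.degrees(psi),1),"tool",s["tool_pos"].round(4),"F",s["contact_force"].round(1),"T",s["ft_torque"].round(3),"w",round(s["gripper_width"],3),"j",s["joint_pos"].round(2))
if __name__=="__main__": go(*map(float,sys.argv[1:5]))
E
echo ok
```

```text
ok
```

Emit:
play_rows(increments=[{"offset": [-671, -688, 0], "twist": 0.724, "grip": 1}, {"offset": [-671, -688, 0], "twist": 0.724, "grip": 1}, {"offset": [-671, -688, 0], "twist": 0.724, "grip": 1}, {"offset": [-671, -688, 0], "twist": 0.724, "grip": 1}, {"offset": [-671, -688, 0], "twist": 0.724, "grip": 1}])

```text
time: 1.42
tool_pos: [0.2891, 0.4035, 0.4047]
tool_rot: [0.0, 0.459, 0.889, 0.0]
contact_force: [1.5, 0.2, 0.1]
gripper_width: 1.001
```

Emit:
play_rows(increments=[{"offset": [-741, -129, 0], "twist": 0.1, "grip": 1}, {"offset": [-741, -129, 0], "twist": 0.1, "grip": 1}, {"offset": [-741, -129, 0], "twist": 0.1, "grip": 1}, {"offset": [-741, -129, 0], "twist": 0.1, "grip": 1}, {"offset": [-741, -129, 0], "twist": 0.1, "grip": 1}])

```text
time: 1.83
tool_pos: [0.3798, 0.2157, 0.4051]
tool_rot: [0.0, 0.5, 0.866, 0.001]
contact_force: [1.2, -0.8, 0.0]
gripper_width: 1.003
```

```bash
python3 go.py .6165 -.273 .15 30
```

```text
t 1.83 off [-541.6  -39.4  100.2] twist -0.0 yaw 30.0 tool [0.3798 0.2157 0.4051] F [ 1.2 -0.8  0. ] T [ 0.033 -0.08   0.007] w 1.003 j [ 0.35 -0.43  2.03 -0.    1.54 -0.18]
```

Emit:
play_rows(increments=[{"offset": [-541, -39, 100], "twist": 0, "grip": 1}, {"offset": [-541, -39, 100], "twist": 0, "grip": 1}, {"offset": [-541, -39, 100], "twist": 0, "grip": 1}, {"offset": [-541, -39, 100], "twist": 0, "grip": 1}, {"offset": [-541, -39, 100], "twist": 0, "grip": 1}])

```text
time: 2.25
tool_pos: [0.4693, 0.0311, 0.367]
tool_rot: [0.001, 0.5, 0.866, 0.0]
contact_force: [0.3, 0.8, -0.1]
gripper_width: 1.003
```

Emit:
play_rows(increments=[{"offset": [-337, -24, 62], "twist": 0, "grip": 1}, {"offset": [-337, -24, 62], "twist": 0, "grip": 1}, {"offset": [-337, -24, 62], "twist": 0, "grip": 1}, {"offset": [-337, -24, 62], "twist": 0, "grip": 1}, {"offset": [-337, -24, 62], "twist": 0, "grip": 1}])

```text
time: 2.67
tool_pos: [0.5589, -0.1533, 0.329]
tool_rot: [0.0, 0.501, 0.866, 0.0]
contact_force: [1.0, 0.3, -0.2]
gripper_width: 1.004
```

```bash
python3 go.py .6165 -.273 .15 30
```

```text
t 2.67 off [-132.5   -9.8   24. ] twist -0.001 yaw 29.9 tool [ 0.5589 -0.1533  0.329 ] F [ 1.   0.3 -0.2] T [ 0.031 -0.039 -0.007] w 1.004 j [-0.4   0.    1.79  0.    1.35 -0.92]
```

Emit:
play_rows(increments=[{"offset": [-132, -10, 24], "twist": 0, "grip": 1}, {"offset": [-132, -10, 24], "twist": 0, "grip": 1}, {"offset": [-132, -10, 24], "twist": 0, "grip": 1}, {"offset": [-132, -10, 24], "twist": 0, "grip": 1}, {"offset": [-132, -10, 24], "twist": 0, "grip": 1}])

```text
time: 3.08
tool_pos: [0.616, -0.2731, 0.3039]
tool_rot: [-0.001, 0.502, 0.865, -0.0]
contact_force: [-0.1, 0.1, 0.4]
gripper_width: 1.006
```

```bash
python3 go.py .6165 -.273 .055 30
python3 - <<'E'
from h import *
t=manip.grab_frame("top"); s=manip.grab_frame("side")
a=cv2.resize(t[110:210,300:420],(480,400),interpolation=cv2.INTER_CUBIC);b=cv2.resize(s[170:290,290:380],(300,400),interpolation=cv2.INTER_CUBIC)
o=np.hstack([a,b]); cv2.imwrite("pics/c2.png",np.clip(o*1.5,0,255).astype(np.uint8))
print(proj("side",(.6165,-.273,.072)),proj("side",(.6165,-.273,.055)))
E
```

```text
t 3.08 off [-0.3  0.6 93.9] twist -0.004 yaw 29.8 tool [ 0.616  -0.2731  0.3039] F [-0.1  0.1  0.4] T [-0.034  0.02   0.062] w 1.006 j [-0.53  0.24  1.58 -0.    1.33 -1.05]
[341.65902981 216.54641723] [340.69737966 222.57835059]
```

View pics/c2.png

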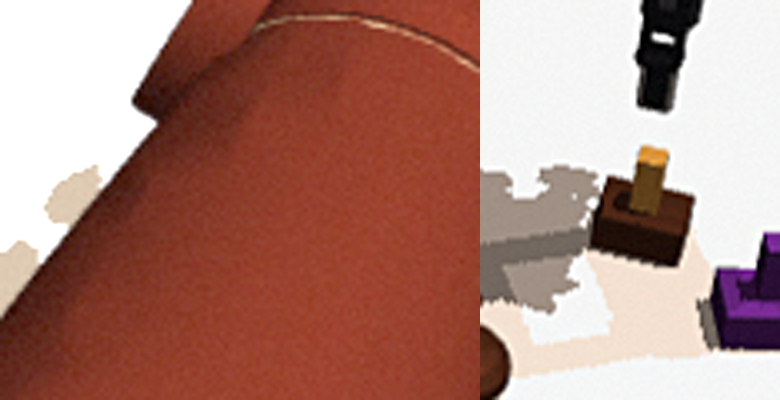

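The side crop shows the fingers straddling the stem line. Stem top at side pixel (341.6,215.6) agrees with the projected (341.7,216.5). Descending.

Emit:
play_rows(increments=[{"offset": [0, 0, 40], "twist": 0, "grip": 1}, {"offset": [0, 0, 75], "twist": 0, "grip": 1}, {"offset": [0, 0, 92], "twist": 0, "grip": 1}, {"offset": [0, 0, 92], "twist": 0, "grip": 0}, {"offset": [0, 0, 92], "twist": 0, "grip": 0}])

```text
time: 3.6
tool_pos: [0.6152, -0.2688, 0.213]
tool_rot: [-0.001, 0.5, 0.866, 0.0]
contact_force: [0.1, 0.1, 0.3]
gripper_width: 0.752
```

Emit:
play_rows(increments=[{"offset": [0, 0, 0], "twist": 0, "grip": 0}, {"offset": [0, 0, 0], "twist": 0, "grip": 0}, {"offset": [0, 0, 0], "twist": 0, "grip": 0}, {"offset": [0, 0, 0], "twist": 0, "grip": 0}, {"offset": [0, 0, 0], "twist": 0, "grip": 0}])

```text
time: 4.02
tool_pos: [0.6164, -0.2708, 0.2158]
tool_rot: [0.002, 0.5, 0.866, 0.0]
contact_force: [-1.6, 1.1, 6.4]
gripper_width: 0.198
```

Emit:
play_rows(increments=[{"offset": [0, 0, 0], "twist": 0, "grip": 0}, {"offset": [0, 0, 0], "twist": 0, "grip": 0}, {"offset": [0, 0, 0], "twist": 0, "grip": 0}])

```text
time: 4.27
tool_pos: [0.6164, -0.2708, 0.2158]
tool_rot: [0.001, 0.5, 0.866, 0.0]
contact_force: [-2.0, 1.3, 6.3]
gripper_width: 0.194
```

```bash
python3 go.py .6165 -.273 .055 30
```

```text
t 4.27 off [-1.9 -1.   5.8] twist -0.001 yaw 30.0 tool [ 0.6164 -0.2708  0.2158] F [-2.   1.3  6.3] T [0.237 0.168 0.078] w 0.194 j [-0.52  0.34  1.62  0.    1.18 -1.05]
```

Emit:
play_rows(increments=[{"offset": [0, 0, -20], "twist": 0, "grip": 0}, {"offset": [0, 0, -50], "twist": 0, "grip": 0}, {"offset": [0, 0, -90], "twist": 0, "grip": 0}, {"offset": [0, 0, -100], "twist": 0, "grip": 0}, {"offset": [0, 0, -100], "twist": 0, "grip": 0}])

```text
time: 4.68
tool_pos: [0.6169, -0.2713, 0.319]
tool_rot: [0.005, 0.5, 0.866, -0.0]
contact_force: [0.1, -0.3, -1.7]
gripper_width: 0.202
```

```bash
python3 go.py .4935 .065 .15 11.7
```

```text
t 4.68 off [353.1  61.   11.3] twist 0.319 yaw 30.0 tool [ 0.6169 -0.2713  0.319 ] F [ 0.1 -0.3 -1.7] T [-0.044 -0.    -0.004] w 0.202 j [-0.52  0.23  1.57  0.    1.34 -1.05]
```

Emit:
play_rows(increments=[{"offset": [35, 6, 0], "twist": 0.06, "grip": 0}, {"offset": [75, 13, 0], "twist": 0.13, "grip": 0}, {"offset": [115, 20, 0], "twist": 0.2, "grip": 0}, {"offset": [155, 27, 0], "twist": 0.26, "grip": 0}, {"offset": [195, 34, 0], "twist": 0.319, "grip": 0}])

```text
time: 5.1
tool_pos: [0.5459, -0.083, 0.3102]
tool_rot: [-0.002, 0.633, 0.774, -0.001]
contact_force: [1.2, 0.4, -2.1]
gripper_width: 0.196
```

```bash
python3 go.py .4935 .065 .15 11.7
```

```text
t 5.1 off [155.4 -22.    5.6] twist -0.004 yaw 11.5 tool [ 0.5459 -0.083   0.3102] F [ 1.2  0.4 -2.1] T [ 0.059 -0.079 -0.011] w 0.196 j [-0.29 -0.04  1.87  0.    1.32 -0.49]
```

Emit:
play_rows(increments=[{"offset": [39, -6, 5], "twist": 0, "grip": 0}, {"offset": [78, -11, 5], "twist": 0, "grip": 0}, {"offset": [115, -16, 5], "twist": 0, "grip": 0}, {"offset": [145, -20, 5], "twist": 0, "grip": 0}, {"offset": [155, -22, 5], "twist": 0, "grip": 0}])

```text
time: 5.52
tool_pos: [0.4924, 0.0658, 0.3053]
tool_rot: [-0.003, 0.63, 0.776, -0.001]
contact_force: [-0.2, 0.9, -2.1]
gripper_width: 0.199
```

Emit:
play_rows(increments=[{"offset": [0, 0, 20], "twist": 0, "grip": 0}, {"offset": [0, 0, 35], "twist": 0, "grip": 0}, {"offset": [0, 0, 35], "twist": 0, "grip": 0}])

```text
time: 5.77
tool_pos: [0.4925, 0.0628, 0.2679]
tool_rot: [-0.004, 0.631, 0.776, -0.003]
contact_force: [-0.1, -0.7, -3.5]
gripper_width: 0.202
```

```bash
python3 go.py .4935 .065 .073 11.7
python3 - <<'E'
from h import *
s=manip.grab_frame("side"); t=manip.grab_frame("top"); cv2.imwrite("pics/top3.png",t)
b=cv2.resize(s[120:220,120:260],(784,560),interpolation=cv2.INTER_CUBIC)
cv2.imwrite("pics/s3.png",np.clip(b*1.6,0,255).astype(np.uint8))
E
```

```text
t 5.77 off [ 1.8  1.8 39.8] twist 0.0 yaw 11.7 tool [0.4925 0.0628 0.2679] F [-0.1 -0.7 -3.5] T [-0.027  0.035  0.022] w 0.202 j [-0.02 -0.13  2.03 -0.    1.25 -0.23]
```

View pics/s3.png

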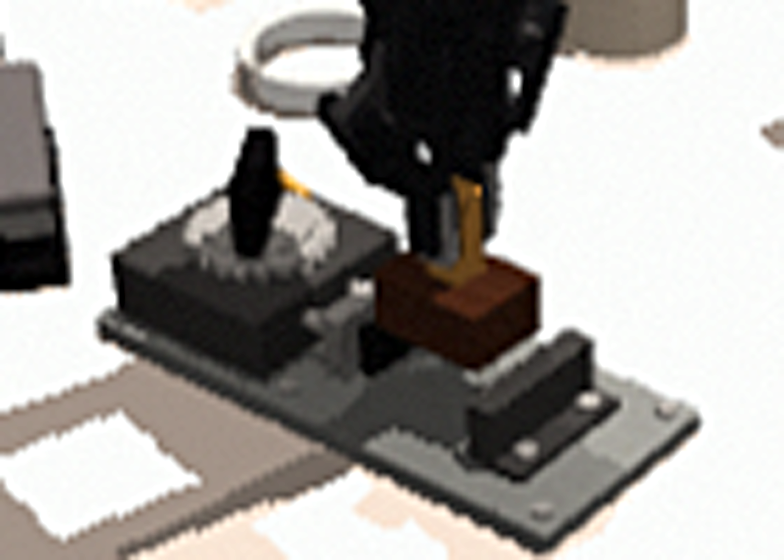

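Run:
```python
from h import *
from scipy.optimize import least_squares
P=lambda x,y:np.array([120+(x-2.3)/5.6,120+(y-2.3)/5.6])
a=np.radians(11.7); ex=np.array([np.cos(a),np.sin(a),0]); ey=np.array([-np.sin(a),np.cos(a),0]); ez=np.array([0,0,1.])
C=[((1,-1,1),(540,282)),((-1,-1,0),(478,370)),((1,-1,0),(540,328)),((-1,1,1),(378,264)),((-1,1,0),(378,312)),((-1,-1,1),(478,318))]
def pred(p): return [proj("side",np.r_[p[:2],.052]+ p[2]*ez+i*.022*ex+j*.03*ey+k*.03*ez) for (i,j,k),_ in C]
r=least_squares(lambda p:np.r_[(np.array(pred(p))-[P(*c) for _,c in C]).ravel(),p[2]/.004],[.4935,.065,0]); c=r.x;print("block",c,r.fun.round(1))
u=lambda v:(v@ex*1000,v@ey*1000)
print("block xy in clamp axes",u(np.r_[c[:2],0]))
for z in(.032,.044):
  for q in((470,408),(575,335)): print("fence",z,ray("side",P(*q),z).round(4),np.round(u(ray("side",P(*q),z)),1))
  for q in((480,418),(592,352)): print("fence outer top",z,np.round(u(ray("side",P(*q),z)),1))
print("fence bottom outer foot",np.round(u(ray("side",P(515,480),.012)),1),np.round(u(ray("side",P(615,405),.012)),1))
for q in((465,455),(472,460)): print("fence near bottom",np.round(u(ray("side",P(*q),.012)),1))
for q in ((362,375),(395,365)): print("pad bottom",np.round(u(ray("side",P(*q),.017)),1))
for n,v in(("pad_nn",(.486,.101,0)),("knob_nn",(.4705,.1825,0)),("fence top cam",(.502,.0329,0)),("pad top cam",(.4853,.0954,0))): print(n,np.round(u(np.array(v)),1))
```

```text
block [ 0.49563485  0.06624586 -0.00163428] [ 0.6 -2.3  0.3  0.4  0.9 -0.4 -1.2  0.5 -0.4  2.1 -0.3 -0.5 -0.4]
block xy in clamp axes (np.float64(498.77076689832376), np.float64(-35.63899721293211))
fence 0.032 [0.4759 0.0349 0.032 ] [473.1 -62.3]
fence 0.032 [0.5449 0.0479 0.032 ] [543.3 -63.6]
fence outer top 0.032 [470.2 -70.5]
fence outer top 0.032 [537.7 -78. ]
fence 0.044 [0.4665 0.0217 0.044 ] [461.2 -73.3]
fence 0.044 [0.5343 0.0345 0.044 ] [530.2 -74.6]
fence outer top 0.044 [458.4 -81.4]
fence outer top 0.044 [524.7 -88.7]
fence bottom outer foot [465.4 -93.4] [533.8 -93.8]
fence near bottom [465.6 -64.7]
fence near bottom [464.8 -69.5]
pad bottom [477.3   6.2]
pad bottom [ 4.92e+02 -3.00e-01]
pad_nn [4.964e+02 3.000e-01]
knob_nn [497.7  83.3]
fence top cam [498.2 -69.6]
pad top cam [494.6  -5. ]
```

Side crop: block over the bed between the pad (375,350) and the fence (530,400). The two estimates bracket the centre of the gap and the clearance is about 5 mm a side, so I lower straight down.

Emit:
play_rows(increments=[{"offset": [0, 0, 12], "twist": 0, "grip": 0}, {"offset": [0, 0, 24], "twist": 0, "grip": 0}, {"offset": [0, 0, 33], "twist": 0, "grip": 0}, {"offset": [0, 0, 35], "twist": 0, "grip": 0}, {"offset": [0, 0, 35], "twist": 0, "grip": 0}])

```text
time: 6.28
tool_pos: [0.497, 0.0658, 0.2469]
tool_rot: [-0.004, 0.632, 0.775, 0.005]
contact_force: [-23.7, 19.7, 43.7]
gripper_width: 0.203
```

```bash
python3 go.py .4935 .065 .073 11.7
```

```text
t 6.28 off [-0.3 -3.6 18.9] twist -0.002 yaw 11.6 tool [0.497  0.0658 0.2469] F [-23.7  19.7  43.7] T [ 2.77   4.095 -0.422] w 0.203 j [-0.02 -0.09  2.03  0.01  1.2  -0.23]
```

Emit:
play_rows(increments=[{"offset": [0, 0, -15], "twist": 0, "grip": 0}, {"offset": [0, 0, -30], "twist": 0, "grip": 0}, {"offset": [0, 0, -30], "twist": 0, "grip": 0}])

```text
time: 6.53
tool_pos: [0.4964, 0.0626, 0.2718]
tool_rot: [0.003, 0.631, 0.775, 0.002]
contact_force: [1.1, 0.1, -0.8]
gripper_width: 0.197
```

```bash
python3 go.py .4935 .065 .073 11.7
python3 - <<'E'
from h import *
s=manip.grab_frame("side"); t=manip.grab_frame("top")
b=cv2.resize(s[110:220,130:250],(600,550),interpolation=cv2.INTER_CUBIC)
t=cv2.resize(t[150:260,100:140],(200,550),interpolation=cv2.INTER_CUBIC)
cv2.imwrite("pics/s4.png",np.clip(np.hstack([b,t])*2.0,0,255).astype(np.uint8))
E
```

```text
t 6.53 off [ 3.  -2.6 43.8] twist -0.0 yaw 11.7 tool [0.4964 0.0626 0.2718] F [ 1.1  0.1 -0.8] T [-0.067 -0.031  0.011] w 0.197 j [-0.02 -0.13  2.02 -0.    1.24 -0.23]
```

View pics/s4.png

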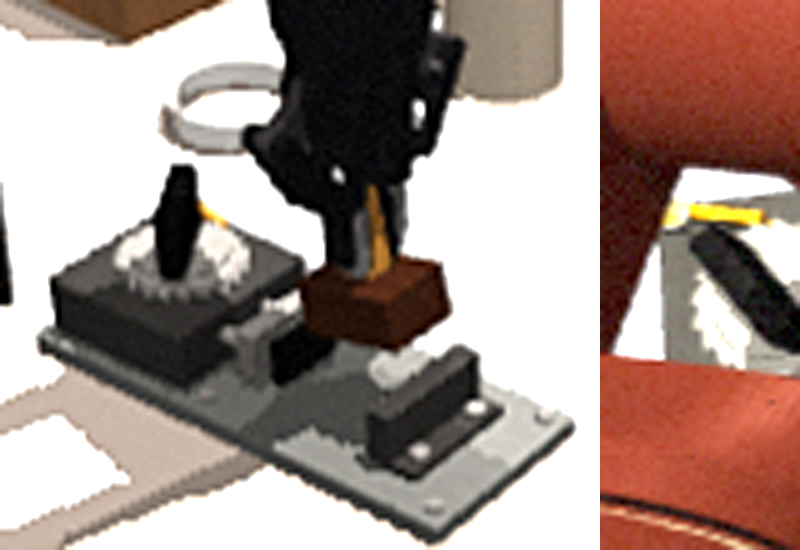

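The view shows the block now pitched about the jaw axis with its -y end up; it caught the top of the fence. I'll set it on open table to level it, then regrip it across its length so it is centred along y and can't pitch.

Emit:
play_rows(increments=[{"offset": [0, 0, -30], "twist": 0, "grip": 0}, {"offset": [-25, 3, -40], "twist": 0, "grip": 0}, {"offset": [-60, 8, -40], "twist": 0, "grip": 0}, {"offset": [-98, 13, -40], "twist": 0, "grip": 0}, {"offset": [-135, 18, -40], "twist": 0, "grip": 0}])

```text
time: 7.05
tool_pos: [0.5397, -0.0673, 0.3068]
tool_rot: [-0.001, 0.631, 0.776, -0.0]
contact_force: [0.6, 0.6, -2.8]
gripper_width: 0.198
```

Emit:
play_rows(increments=[{"offset": [-30, 4, 0], "twist": 0, "grip": 0}, {"offset": [-57, 7, 20], "twist": 0, "grip": 0}, {"offset": [-57, 7, 55], "twist": 0, "grip": 0}, {"offset": [-57, 7, 70], "twist": 0, "grip": 0}, {"offset": [-57, 7, 75], "twist": 0, "grip": 0}])

```text
time: 7.47
tool_pos: [0.5558, -0.1204, 0.2269]
tool_rot: [-0.005, 0.632, 0.775, -0.002]
contact_force: [-1.4, 0.9, -3.5]
gripper_width: 0.203
```

```bash
python3 go.py .56 -.12 .0608 11.7
```

```text
t 7.47 off [-0.5  4.3 11.1] twist -0.002 yaw 11.6 tool [ 0.5558 -0.1204  0.2269] F [-1.4  0.9 -3.5] T [0.095 0.001 0.031] w 0.203 j [-0.34  0.1   1.88  0.    1.17 -0.55]
```

Emit:
play_rows(increments=[{"offset": [0, 0, 4], "twist": 0, "grip": 0}, {"offset": [0, 0, 8], "twist": 0, "grip": 0}, {"offset": [0, 0, 8], "twist": 0, "grip": 0}])

```text
time: 7.72
tool_pos: [0.5583, -0.1201, 0.2254]
tool_rot: [0.0, 0.631, 0.776, 0.0]
contact_force: [0.2, 0.3, -2.2]
gripper_width: 0.197
```

```bash
python3 go.py .56 -.12 .0608 11.7
```

```text
t 7.72 off [-0.3  1.6  9.6] twist 0.0 yaw 11.7 tool [ 0.5583 -0.1201  0.2254] F [ 0.2  0.3 -2.2] T [ 0.006 -0.009  0.008] w 0.197 j [-0.34  0.11  1.87 -0.    1.16 -0.55]
```

Emit:
play_rows(increments=[{"offset": [0, 0, 3], "twist": 0, "grip": 0}, {"offset": [0, 0, 6], "twist": 0, "grip": 0}, {"offset": [0, 0, 8], "twist": 0, "grip": 0}, {"offset": [0, 0, 8], "twist": 0, "grip": 0}, {"offset": [0, 0, 8], "twist": 0, "grip": 0}])

```text
time: 8.13
tool_pos: [0.5582, -0.1201, 0.2175]
tool_rot: [0.0, 0.631, 0.775, 0.0]
contact_force: [-0.6, 0.0, -2.4]
gripper_width: 0.2
```

```bash
python3 go.py .56 -.12 .0608 11.7
```

```text
t 8.13 off [-0.3  1.8  1.7] twist -0.0 yaw 11.7 tool [ 0.5582 -0.1201  0.2175] F [-0.6  0.  -2.4] T [0.022 0.021 0.025] w 0.2 j [-0.34  0.12  1.88  0.    1.15 -0.55]
```

Emit:
play_rows(increments=[{"offset": [0, 0, 2], "twist": 0, "grip": 0}, {"offset": [0, 0, 4], "twist": 0, "grip": 0}, {"offset": [0, 0, 5], "twist": 0, "grip": 0}, {"offset": [0, 0, 5], "twist": 0, "grip": 0}])

```text
time: 8.47
tool_pos: [0.5589, -0.1205, 0.2146]
tool_rot: [0.0, 0.631, 0.775, 0.0]
contact_force: [-4.6, 0.7, 9.2]
gripper_width: 0.201
```

```bash
python3 go.py .56 -.12 .0608 11.7
python3 - <<'E'
from h import *
s=manip.grab_frame("side"); u=proj("side",(.558,-.12,.04)).astype(int); print(u)
b=cv2.resize(s[u[1]-45:u[1]+30,u[0]-50:u[0]+50],(700,525),interpolation=cv2.INTER_CUBIC)
cv2.imwrite("pics/s5.png",np.clip(b*2.0,0,255).astype(np.uint8))
E
```

```text
t 8.47 off [ 0.3  1.2 -1.2] twist -0.0 yaw 11.7 tool [ 0.5589 -0.1205  0.2146] F [-4.6  0.7  9.2] T [0.397 0.911 0.044] w 0.201 j [-0.34  0.12  1.88 -0.    1.14 -0.55]
[272 206]
```

View pics/s5.png

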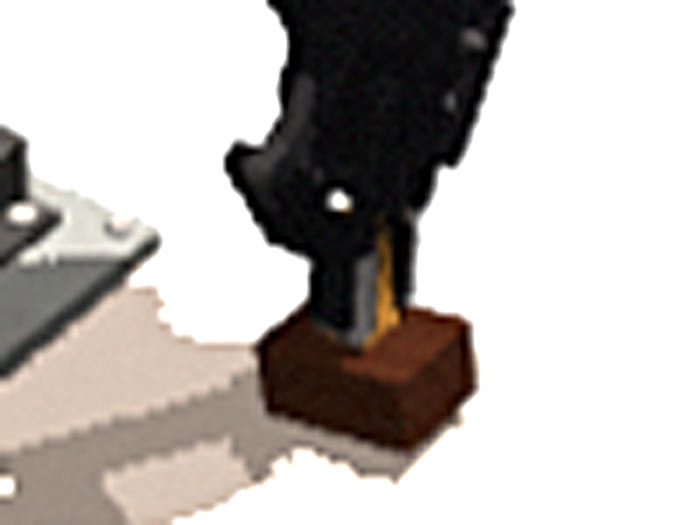

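The block still tilts slightly, -y end up, with its lower edge just touching. I press a little more to level it, then open.

Emit:
play_rows(increments=[{"offset": [0, 0, 2], "twist": 0, "grip": 0}, {"offset": [0, 0, 4], "twist": 0, "grip": 0}, {"offset": [0, 0, 4], "twist": 0, "grip": 0.3}, {"offset": [0, 0, 4], "twist": 0, "grip": 1}, {"offset": [0, 0, -8], "twist": 0, "grip": 1}])

```text
time: 8.93
tool_pos: [0.5571, -0.1199, 0.2183]
tool_rot: [-0.002, 0.631, 0.775, -0.001]
contact_force: [-0.8, -0.5, -0.7]
gripper_width: 0.571
```

Emit:
play_rows(increments=[{"offset": [0, 0, 0], "twist": 0, "grip": 1}, {"offset": [0, 0, 0], "twist": 0, "grip": 1}, {"offset": [0, 0, -35], "twist": 0, "grip": 1}, {"offset": [0, 0, -60], "twist": 0, "grip": 1}, {"offset": [0, 0, -60], "twist": 0, "grip": 1}])

```text
time: 9.35
tool_pos: [0.5601, -0.1208, 0.2864]
tool_rot: [0.005, 0.631, 0.775, 0.002]
contact_force: [0.7, 0.6, 1.1]
gripper_width: 1.002
```

```bash
python3 go.py .56 -.12 .0608 -78.3
python3 - <<'E'
from h import *
s=manip.grab_frame("side"); u=(272,206)
b=cv2.resize(s[u[1]-45:u[1]+30,u[0]-50:u[0]+50],(700,525),interpolation=cv2.INTER_CUBIC)
cv2.imwrite("pics/s6.png",np.clip(b*2.0,0,255).astype(np.uint8))
E
```

```text
t 9.35 off [ 1.2 -0.6 70.6] twist 1.571 yaw 11.7 tool [ 0.5601 -0.1208  0.2864] F [0.7 0.6 1.1] T [0.002 0.025 0.032] w 1.002 j [-0.34  0.03  1.84  0.    1.26 -0.55]
```

View pics/s6.png

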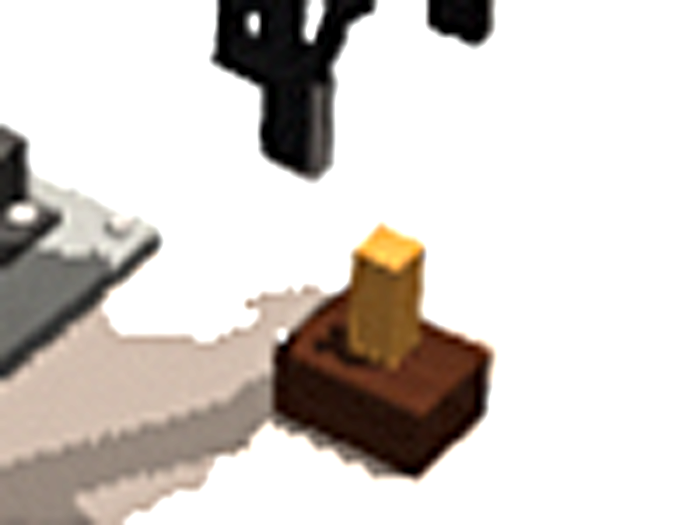

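Run:
```python
from h import *
P=lambda x,y,z: ray("side",(222+(x-3)/7,161+(y-3)/7),z)
c=P(387,248,.072); print("stem",c)
a,b,d=P(276,412,0),P(418,474,0),P(487,412,0)
A,B,D=P(276,352,.03),P(420,414,.03),P(490,352,.03)
f=lambda a,b:np.degrees(np.arctan2(*(b-a)[[1,0]]))
print(a,b,d,"ang long",f(b,a),f(B,A),"short",f(b,d),f(B,D), "ctr",(a+d)/2,(A+D)/2)
for n in("side",):
  print([(round(x["p"],2),w(n,x["xyz"]).round(4).tolist()) for x in manip.tip_of("trophy_mid",n)])
```

```text
stem [ 0.56213178 -0.12869935  0.072     ]
[ 0.53853648 -0.10377905  0.        ] [ 0.55228175 -0.15798432  0.        ] [ 0.59243097 -0.15067701  0.        ] ang long 104.22903869069587 104.0178316953862 short 10.315143703496808 10.512991593625165 ctr [ 0.56548372 -0.12722803  0.        ] [ 0.56141696 -0.13024304  0.03      ]
[(0.98, [0.6097, -0.3741, 0.0367]), (0.59, [0.5616, -0.1278, 0.0345]), (0.38, [0.4853, 0.102, 0.0291])]
```

Emit:
play_rows(increments=[{"offset": [-8, 0, 0], "twist": 1.57, "grip": 1}, {"offset": [-8, 0, 0], "twist": 1.57, "grip": 1}, {"offset": [-8, 0, 0], "twist": 1.57, "grip": 1}, {"offset": [-8, 0, 0], "twist": 1.57, "grip": 1}, {"offset": [-8, 0, 0], "twist": 1.57, "grip": 1}])

```text
time: 9.87
tool_pos: [0.5591, -0.1278, 0.2781]
tool_rot: [-0.001, 0.841, 0.541, -0.001]
contact_force: [-0.4, 0.3, 0.5]
gripper_width: 1.001
```

Emit:
play_rows(increments=[{"offset": [0, 0, 0], "twist": 0.95, "grip": 1}, {"offset": [0, 0, 0], "twist": 0.95, "grip": 1}, {"offset": [0, 0, 0], "twist": 0.95, "grip": 1}, {"offset": [0, 0, 0], "twist": 0.95, "grip": 1}, {"offset": [0, 0, 0], "twist": 0.95, "grip": 1}])

```text
time: 10.28
tool_pos: [0.5591, -0.1278, 0.2781]
tool_rot: [-0.001, 0.967, 0.256, -0.001]
contact_force: [0.4, 0.0, -0.3]
gripper_width: 0.999
```

Emit:
play_rows(increments=[{"offset": [0, 0, 0], "twist": 0.32, "grip": 1}, {"offset": [0, 0, 0], "twist": 0.32, "grip": 1}, {"offset": [0, 0, 0], "twist": 0.32, "grip": 1}, {"offset": [0, 0, 0], "twist": 0.32, "grip": 1}, {"offset": [0, 0, 0], "twist": 0.32, "grip": 1}])

```text
time: 10.7
tool_pos: [0.5593, -0.1278, 0.2787]
tool_rot: [-0.001, 0.995, 0.103, -0.001]
contact_force: [0.4, 0.1, -0.5]
gripper_width: 0.998
```

```bash
python3 go.py .562 -.128 .058 -78.3
```

```text
t 10.7 off [ 2.8  0.8 65.7] twist 0.003 yaw -78.2 tool [ 0.5593 -0.1278  0.2787] F [ 0.4  0.1 -0.5] T [0.051 0.044 0.071] w 0.998 j [-0.35  0.04  1.84 -0.    1.26  1.01]
```

Emit:
play_rows(increments=[{"offset": [3, 0, 30], "twist": 0, "grip": 1}, {"offset": [3, 0, 55], "twist": 0, "grip": 1}, {"offset": [3, 0, 64], "twist": 0, "grip": 1}, {"offset": [3, 0, 64], "twist": 0, "grip": 1}, {"offset": [3, 0, 64], "twist": 0, "grip": 0}])

```text
time: 11.12
tool_pos: [0.5626, -0.1274, 0.2159]
tool_rot: [-0.0, 0.995, 0.103, -0.001]
contact_force: [0.4, -0.4, -0.1]
gripper_width: 0.884
```

Emit:
play_rows(increments=[{"offset": [0, 0, 0], "twist": 0, "grip": 0}, {"offset": [0, 0, 0], "twist": 0, "grip": 0}, {"offset": [0, 0, 0], "twist": 0, "grip": 0}, {"offset": [0, 0, 0], "twist": 0, "grip": 0}, {"offset": [0, 0, 0], "twist": 0, "grip": 0}])

```text
time: 11.53
tool_pos: [0.5632, -0.1276, 0.2177]
tool_rot: [0.0, 0.995, 0.102, 0.001]
contact_force: [-0.2, -0.6, -2.1]
gripper_width: 0.2
```

Emit:
play_rows(increments=[{"offset": [0, 0, 0], "twist": 0, "grip": 0}, {"offset": [0, 0, 0], "twist": 0, "grip": 0}, {"offset": [0, 0, 0], "twist": 0, "grip": 0}, {"offset": [0, 0, 0], "twist": 0, "grip": 0}])

```text
time: 11.87
tool_pos: [0.5633, -0.1276, 0.2175]
tool_rot: [0.0, 0.995, 0.102, 0.001]
contact_force: [-1.4, 0.2, 5.3]
gripper_width: 0.2
```

```bash
python3 go.py .562 -.128 .058 -78.3
```

```text
t 11.87 off [-1.3  0.1  4.5] twist 0.001 yaw -78.3 tool [ 0.5633 -0.1276  0.2175] F [-1.4  0.2  5.3] T [ 0.012  0.068 -0.004] w 0.2 j [-0.35  0.13  1.86 -0.    1.15  1.01]
```

Emit:
play_rows(increments=[{"offset": [0, 0, -20], "twist": 0, "grip": 0}, {"offset": [0, 0, -50], "twist": 0, "grip": 0}, {"offset": [0, 0, -80], "twist": 0, "grip": 0}, {"offset": [0, 0, -85], "twist": 0, "grip": 0}, {"offset": [0, 0, -85], "twist": 0, "grip": 0}])

```text
time: 12.28
tool_pos: [0.5633, -0.1276, 0.3033]
tool_rot: [0.001, 0.995, 0.102, 0.002]
contact_force: [0.3, 0.1, -2.4]
gripper_width: 0.196
```

```bash
python3 go.py .4937 .067 .15 -78.3
```

```text
t 12.28 off [ -28.6 -204.7   -2.2] twist 0.001 yaw -78.3 tool [ 0.5633 -0.1276  0.3033] F [ 0.3  0.1 -2.4] T [ 0.047  0.06  -0.019] w 0.196 j [-0.35  0.02  1.82 -0.    1.3   1.01]
```

Emit:
play_rows(increments=[{"offset": [-5, -38, 0], "twist": 0, "grip": 0}, {"offset": [-11, -78, 0], "twist": 0, "grip": 0}, {"offset": [-17, -118, 0], "twist": 0, "grip": 0}, {"offset": [-23, -158, 0], "twist": 0, "grip": 0}, {"offset": [-27, -188, 0], "twist": 0, "grip": 0}])

```text
time: 12.7
tool_pos: [0.4956, 0.0533, 0.2976]
tool_rot: [-0.001, 0.995, 0.103, -0.003]
contact_force: [0.1, 0.7, -2.3]
gripper_width: 0.203
```

Emit:
play_rows(increments=[{"offset": [-1, -10, 0], "twist": 0, "grip": 0}, {"offset": [-2, -17, 0], "twist": 0, "grip": 0}, {"offset": [-2, -17, 0], "twist": 0, "grip": 0}, {"offset": [-2, -17, 0], "twist": 0, "grip": 0}])

```text
time: 13.03
tool_pos: [0.4926, 0.0669, 0.3002]
tool_rot: [0.0, 0.995, 0.102, -0.001]
contact_force: [-0.1, 0.3, -1.5]
gripper_width: 0.203
```

```bash
python3 go.py .4937 .067 .0745 -78.3
```

```text
t 13.03 off [ 1.2  0.1 70.7] twist 0.0 yaw -78.3 tool [0.4926 0.0669 0.3002] F [-0.1  0.3 -1.5] T [-0.054 -0.009 -0.032] w 0.203 j [-0.01 -0.17  2.   -0.    1.31  1.35]
```

Emit:
play_rows(increments=[{"offset": [1, 0, 15], "twist": 0, "grip": 0}, {"offset": [1, 0, 30], "twist": 0, "grip": 0}, {"offset": [1, 0, 36], "twist": 0, "grip": 0}, {"offset": [1, 0, 36], "twist": 0, "grip": 0}, {"offset": [1, 0, 36], "twist": 0, "grip": 0}])

```text
time: 13.45
tool_pos: [0.4938, 0.0668, 0.265]
tool_rot: [0.0, 0.995, 0.102, -0.001]
contact_force: [0.6, 0.2, -2.1]
gripper_width: 0.201
```

Emit:
play_rows(increments=[{"offset": [0, 0, 3], "twist": 0, "grip": 0}, {"offset": [0, 0, 6], "twist": 0, "grip": 0}, {"offset": [0, 0, 6], "twist": 0, "grip": 0}])

```text
time: 13.7
tool_pos: [0.4937, 0.0675, 0.2593]
tool_rot: [0.0, 0.995, 0.102, 0.0]
contact_force: [0.5, 0.7, -1.7]
gripper_width: 0.198
```

```bash
python3 go.py .4937 .067 .0745 -78.3
```

```text
t 13.7 off [-0.1  0.4 29.8] twist 0.0 yaw -78.3 tool [0.4937 0.0675 0.2593] F [ 0.5  0.7 -1.7] T [-0.017  0.004 -0.004] w 0.198 j [-0.01 -0.12  2.03 -0.    1.23  1.35]
```

Emit:
play_rows(increments=[{"offset": [0, 0, 3], "twist": 0, "grip": 0}, {"offset": [0, 0, 6], "twist": 0, "grip": 0}, {"offset": [0, 0, 6], "twist": 0, "grip": 0}])

```text
time: 13.95
tool_pos: [0.4934, 0.0676, 0.2527]
tool_rot: [-0.0, 0.995, 0.102, -0.001]
contact_force: [-0.4, -0.0, -3.1]
gripper_width: 0.199
```

```bash
python3 go.py .4937 .067 .0745 -78.3
```

```text
t 13.95 off [ 0.2  0.7 23.2] twist 0.001 yaw -78.3 tool [0.4934 0.0676 0.2527] F [-0.4 -0.  -3.1] T [-0.007  0.036 -0.001] w 0.199 j [-0.01 -0.11  2.03 -0.    1.21  1.35]
```

Emit:
play_rows(increments=[{"offset": [0, 0, 6], "twist": 0, "grip": 0}, {"offset": [0, 0, 12], "twist": 0, "grip": 0}, {"offset": [0, 0, 17], "twist": 0, "grip": 0}, {"offset": [0, 0, 17], "twist": 0, "grip": 0}])

```text
time: 14.28
tool_pos: [0.4929, 0.0676, 0.2345]
tool_rot: [-0.0, 0.995, 0.102, -0.002]
contact_force: [-0.7, 0.4, -2.5]
gripper_width: 0.195
```

```bash
python3 go.py .4937 .067 .0745 -78.3
```

```text
t 14.28 off [0.7 0.8 5. ] twist 0.001 yaw -78.3 tool [0.4929 0.0676 0.2345] F [-0.7  0.4 -2.5] T [-0.022 -0.003 -0.052] w 0.195 j [-0.01 -0.08  2.04 -0.    1.18  1.35]
```

Emit:
play_rows(increments=[{"offset": [0, 0, 2], "twist": 0, "grip": 0}, {"offset": [0, 0, 4], "twist": 0, "grip": 0}, {"offset": [0, 0, 6], "twist": 0, "grip": 0}, {"offset": [0, 0, 6], "twist": 0, "grip": 0}])

```text
time: 14.62
tool_pos: [0.4935, 0.0676, 0.23]
tool_rot: [-0.0, 0.995, 0.102, -0.0]
contact_force: [-0.4, 0.1, -1.9]
gripper_width: 0.197
```

```bash
python3 go.py .4937 .067 .0745 -78.3
```

```text
t 14.62 off [0.1 0.6 0.5] twist 0.001 yaw -78.3 tool [0.4935 0.0676 0.23  ] F [-0.4  0.1 -1.9] T [-0.035 -0.022 -0.03 ] w 0.197 j [-0.01 -0.07  2.05 -0.    1.17  1.35]
```

Emit:
play_rows(increments=[{"offset": [0, 0, 1], "twist": 0, "grip": 0}, {"offset": [0, 0, 2], "twist": 0, "grip": 0}, {"offset": [0, 0, 2], "twist": 0, "grip": 0}])

```text
time: 14.87
tool_pos: [0.494, 0.0676, 0.2295]
tool_rot: [0.0, 0.995, 0.102, 0.0]
contact_force: [-3.2, -0.3, 5.0]
gripper_width: 0.197
```

```bash
python3 go.py .4937 .067 .0745 -78.3
```

```text
t 14.87 off [-0.4  0.5  0. ] twist 0.001 yaw -78.3 tool [0.494  0.0676 0.2295] F [-3.2 -0.3  5. ] T [-0.029  0.636  0.018] w 0.197 j [-0.01 -0.07  2.05 -0.    1.17  1.35]
```

On the bed (+5 N). Now I open and lift.

Emit:
play_rows(increments=[{"offset": [0, 0, 0], "twist": 0, "grip": 0.4}, {"offset": [0, 0, 0], "twist": 0, "grip": 0.8}, {"offset": [0, 0, 0], "twist": 0, "grip": 1}, {"offset": [0, 0, 0], "twist": 0, "grip": 1}, {"offset": [0, 0, 0], "twist": 0, "grip": 1}])

```text
time: 15.28
tool_pos: [0.4936, 0.0676, 0.2283]
tool_rot: [0.0, 0.995, 0.102, 0.0]
contact_force: [0.9, -0.6, -0.6]
gripper_width: 0.891
```

Emit:
play_rows(increments=[{"offset": [0, 0, -30], "twist": 0, "grip": 1}, {"offset": [0, 0, -65], "twist": 0, "grip": 1}, {"offset": [0, 0, -100], "twist": 0, "grip": 1}, {"offset": [0, 0, -130], "twist": 0, "grip": 1}, {"offset": [0, 0, -130], "twist": 0, "grip": 1}])

```text
time: 15.7
tool_pos: [0.4955, 0.0676, 0.3664]
tool_rot: [0.001, 0.995, 0.102, 0.007]
contact_force: [1.9, -0.4, 0.9]
gripper_width: 1.0
```

```bash
python3 - <<'E'
from h import *
s=manip.grab_frame("side"); t=manip.grab_frame("top"); cv2.imwrite("pics/side7.png",s)
b=cv2.resize(s[130:220,130:250],(798,598),interpolation=cv2.INTER_CUBIC)
cv2.imwrite("pics/s7.png",np.clip(b*1.8,0,255).astype(np.uint8))
for n in("side","top"):
  for q in("trophy_mid","pad_start","knob_grip"): print(n,q,[(round(x["p"],2),w(n,x["xyz"]).round(4).tolist()) for x in manip.tip_of(q,n)][:3])
E
python3 go.py .4695 .181 .08 136
```

```text
side trophy_mid [(0.65, [0.614, -0.3754, 0.036]), (0.41, [0.4836, 0.1018, 0.0277])]
side pad_start []
side knob_grip [(0.93, [0.4669, 0.1808, 0.0825])]
top trophy_mid [(0.87, [0.4957, 0.0681, 0.0515])]
top pad_start [(0.85, [0.4822, 0.1029, 0.0349])]
top knob_grip []
t 16.1 off [   0.2 -115.8  121.6] twist -0.598 yaw -78.3 tool [0.4932 0.0676 0.3565] F [-0.3 -0.2 -0.1] T [-0.019  0.012 -0.007] w 1.001 j [-0.01 -0.22  1.95 -0.    1.41  1.35]
```

View pics/s7.png

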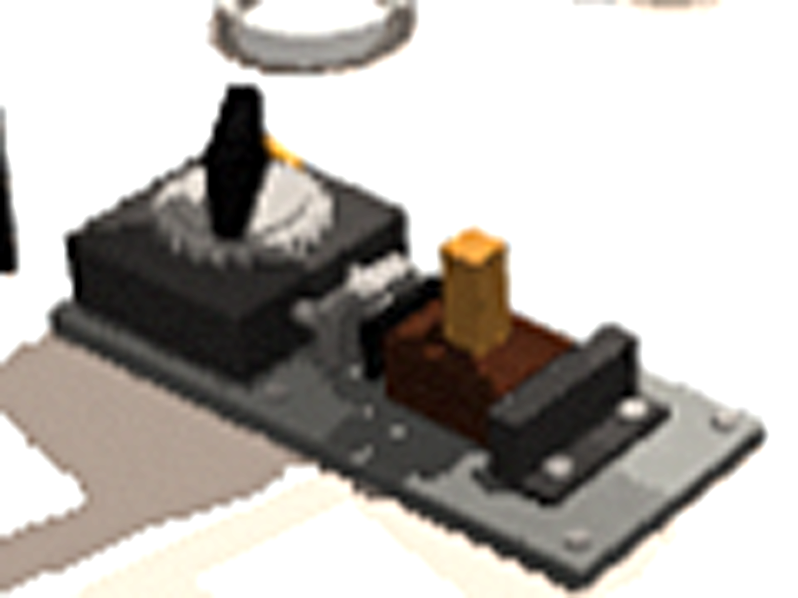

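The base stands lengthwise on the bed, its end faces parallel to the pad (crop 375,340) and fence (560,390). Now the knob.

Emit:
play_rows(increments=[{"offset": [0, -30, 0], "twist": -0.125, "grip": 1}, {"offset": [0, -65, 0], "twist": -0.25, "grip": 1}, {"offset": [0, -95, 0], "twist": -0.375, "grip": 1}, {"offset": [0, -116, 0], "twist": -0.5, "grip": 1}, {"offset": [0, -116, 0], "twist": -0.6, "grip": 1}])

```text
time: 16.52
tool_pos: [0.469, 0.1839, 0.3573]
tool_rot: [-0.001, 0.918, 0.396, -0.001]
contact_force: [1.2, 0.4, 0.7]
gripper_width: 0.997
```

Emit:
play_rows(increments=[{"offset": [0, 0, 15], "twist": 0, "grip": 1}, {"offset": [0, 0, 45], "twist": 0, "grip": 1}, {"offset": [0, 0, 45], "twist": 0, "grip": 1}, {"offset": [0, 0, 45], "twist": 0, "grip": 1}])

```text
time: 16.85
tool_pos: [0.4691, 0.181, 0.3108]
tool_rot: [-0.001, 0.92, 0.392, -0.003]
contact_force: [0.3, -0.7, -0.2]
gripper_width: 1.003
```

```bash
python3 go.py .469 .181 .081 136;  python3 - <<'E'
from h import *
s=manip.grab_frame("side")
for q in("knob_grip",): print(q,[(round(x["p"],2),w("side",x["xyz"]).round(4).tolist()) for x in manip.tip_of(q,"side")][:3])
b=cv2.resize(s[90:180,110:230],(798,598),interpolation=cv2.INTER_CUBIC)
cv2.imwrite("pics/s8.png",np.clip(b*1.8,0,255).astype(np.uint8))
E
```

```text
t 16.85 off [ 0.3  0.2 74.8] twist 0.002 yaw -43.9 tool [0.4691 0.181  0.3108] F [ 0.3 -0.7 -0.2] T [ 0.024 -0.05   0.021] w 1.003 j [ 0.22 -0.17  1.98  0.    1.33  0.99]
knob_grip [(0.96, [0.4704, 0.1847, 0.0832])]
```

View pics/s8.png

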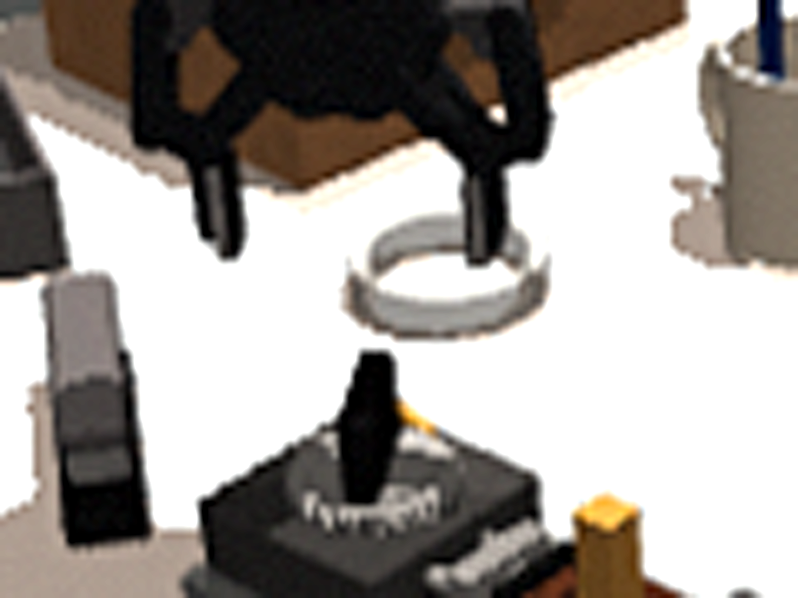

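Fingers straddle the bar, tips at crop (225,250) and (490,255), with the bar midway at (370,400). Descend, then close.

Emit:
play_rows(increments=[{"offset": [0, 0, 30], "twist": 0, "grip": 1}, {"offset": [0, 0, 55], "twist": 0, "grip": 1}, {"offset": [0, 0, 74], "twist": 0, "grip": 1}, {"offset": [0, 0, 74], "twist": 0, "grip": 0.6}, {"offset": [0, 0, 74], "twist": 0, "grip": 0.4}])

```text
time: 17.37
tool_pos: [0.4703, 0.1811, 0.2399]
tool_rot: [-0.0, 0.92, 0.391, -0.0]
contact_force: [0.2, 0.3, 0.9]
gripper_width: 0.746
```

Emit:
play_rows(increments=[{"offset": [0, 0, 0], "twist": 0, "grip": 0}, {"offset": [0, 0, 0], "twist": 0, "grip": 0}, {"offset": [0, 0, 0], "twist": 0, "grip": 0}, {"offset": [0, 0, 0], "twist": 0, "grip": 0}, {"offset": [0, 0, 0], "twist": 0, "grip": 0}])

```text
time: 17.78
tool_pos: [0.4693, 0.1831, 0.2416]
tool_rot: [-0.004, 0.92, 0.391, -0.001]
contact_force: [-13.3, 9.8, 12.8]
gripper_width: 0.152
```

```bash
python3 go.py .469 .181 .081 136
```

```text
t 17.78 off [-1.8  1.3  5.6] twist 0.001 yaw -43.9 tool [0.4693 0.1831 0.2416] F [-13.3   9.8  12.8] T [1.623 2.019 0.05 ] w 0.152 j [ 0.22 -0.08  2.03  0.01  1.19  0.99]
```

Emit:
play_rows(increments=[{"offset": [0, -1, -1], "twist": 0, "grip": 0}, {"offset": [0, -2, -2], "twist": 0, "grip": 0}, {"offset": [0, -2, -2], "twist": 0, "grip": 0}, {"offset": [0, -2, -2], "twist": 0, "grip": 0}])

```text
time: 18.12
tool_pos: [0.4682, 0.1838, 0.2417]
tool_rot: [-0.002, 0.92, 0.392, 0.001]
contact_force: [-1.5, 6.5, -2.6]
gripper_width: 0.156
```

```bash
python3 go.py .469 .181 .081 136
```

```text
t 18.12 off [-1.5  2.5  5.7] twist 0.002 yaw -43.9 tool [0.4682 0.1838 0.2417] F [-1.5  6.5 -2.6] T [1.171 0.131 0.041] w 0.156 j [ 0.23 -0.08  2.03  0.    1.19  0.99]
```

Emit:
play_rows(increments=[{"offset": [0.7, -0.7, 0], "twist": 0, "grip": 0}, {"offset": [0.7, -0.7, 0], "twist": 0, "grip": 0}])

```text
time: 18.28
tool_pos: [0.4683, 0.1842, 0.2418]
tool_rot: [-0.001, 0.92, 0.392, 0.0]
contact_force: [-2.8, 4.8, -0.5]
gripper_width: 0.151
```

```bash
cat > tq.py <<'E'
from h import *
from scipy.spatial.transform import Rotation as R
L=[]
for i in range(6):
    s=manip.state(); q=s["tool_rot"]; M=R.from_quat(q[[1,2,3,0]]).as_matrix()
    L.append(np.r_[s["ft_torque"],s["contact_force"],np.unwrap([-.767,np.arctan2(M[1,1],M[0,1])])[1],s["tool_pos"]]); manip.grab_frame("top")
L=np.array(L); m=L.mean(0)
print("t",round(s["time"],2),"Tz",m[2].round(4),"sd",L[:,2].std().round(4),"T",m[:2].round(2),"F",m[3:6].round(1),"theta",(-.7665-m[6]).round(4),"pos",m[7:].round(4),"w",round(s["gripper_width"],3),"j6",s["joint_pos"][5].round(3))
E
python3 tq.py
```

```text
t 18.53 Tz 0.0444 sd 0.025 T [0.85 0.38] F [-2.7  5.  -0.4] theta -0.0005 pos [0.4684 0.1841 0.2417] w 0.149 j6 0.991
```

Emit:
play_rows(increments=[{"offset": [0, 0, 0], "twist": 0.06, "grip": 0}, {"offset": [0, 0, 0], "twist": 0.12, "grip": 0}, {"offset": [0, 0, 0], "twist": 0.18, "grip": 0}, {"offset": [0, 0, 0], "twist": 0.2, "grip": 0}, {"offset": [0, 0, 0], "twist": 0.2, "grip": 0}])

```text
time: 19.0
tool_pos: [0.4684, 0.1841, 0.2417]
tool_rot: [-0.001, 0.955, 0.297, 0.0]
contact_force: [-3.2, 4.8, 0.1]
gripper_width: 0.151
```

```bash
python3 tq.py
```

```text
t 19.25 Tz 0.0173 sd 0.0206 T [0.83 0.34] F [-2.7  5.2 -0.4] theta 0.1998 pos [0.4684 0.1841 0.2417] w 0.153 j6 1.191
```

Emit:
play_rows(increments=[{"offset": [0, 0, 0], "twist": 0.06, "grip": 0}, {"offset": [0, 0, 0], "twist": 0.12, "grip": 0}, {"offset": [0, 0, 0], "twist": 0.18, "grip": 0}, {"offset": [0, 0, 0], "twist": 0.2, "grip": 0}, {"offset": [0, 0, 0], "twist": 0.2, "grip": 0}])

```text
time: 19.72
tool_pos: [0.4684, 0.184, 0.2417]
tool_rot: [-0.001, 0.98, 0.201, -0.0]
contact_force: [-2.5, 5.3, 0.2]
gripper_width: 0.151
```

```bash
python3 tq.py
```

```text
t 19.97 Tz 0.0245 sd 0.0213 T [0.77 0.33] F [-2.4  4.9  0. ] theta 0.3998 pos [0.4684 0.184  0.2417] w 0.151 j6 1.391
```

Emit:
play_rows(increments=[{"offset": [0, 0, 0], "twist": 0.05, "grip": 0}, {"offset": [0, 0, 0], "twist": 0.1, "grip": 0}, {"offset": [0, 0, 0], "twist": 0.1, "grip": 0}])

```text
time: 20.27
tool_pos: [0.4684, 0.184, 0.2417]
tool_rot: [-0.001, 0.989, 0.151, -0.0]
contact_force: [-1.7, 4.7, -0.1]
gripper_width: 0.15
```

```bash
python3 tq.py
```

```text
t 20.52 Tz 0.0326 sd 0.0294 T [0.75 0.33] F [-2.6  4.5 -0.1] theta 0.5 pos [0.4684 0.184  0.2417] w 0.144 j6 1.491
```

Emit:
play_rows(increments=[{"offset": [0, 0, 0], "twist": 0.05, "grip": 0}, {"offset": [0, 0, 0], "twist": 0.1, "grip": 0}, {"offset": [0, 0, 0], "twist": 0.1, "grip": 0}])

```text
time: 20.82
tool_pos: [0.4684, 0.184, 0.2417]
tool_rot: [-0.001, 0.995, 0.101, -0.0]
contact_force: [-1.8, 4.4, -0.4]
gripper_width: 0.149
```

```bash
python3 tq.py
```

```text
t 21.07 Tz 0.0425 sd 0.0186 T [0.72 0.34] F [-2.   4.5 -0. ] theta 0.6 pos [0.4684 0.184  0.2417] w 0.146 j6 1.591
```

Emit:
play_rows(increments=[{"offset": [0, 0, 0], "twist": 0.05, "grip": 0}, {"offset": [0, 0, 0], "twist": 0.1, "grip": 0}, {"offset": [0, 0, 0], "twist": 0.1, "grip": 0}])

```text
time: 21.37
tool_pos: [0.4684, 0.1839, 0.2417]
tool_rot: [-0.001, 0.999, 0.052, -0.0]
contact_force: [-2.4, 4.3, 0.4]
gripper_width: 0.154
```

```bash
python3 tq.py
python3 - <<'E'
from h import *
s=manip.grab_frame("side"); cv2.imwrite("pics/side9.png",s)
s0=cv2.imread("pics/side7.png")
# stem/block shift between pictures
a=s0[160:205,185:235].copy(); 
r=cv2.matchTemplate(cv2.resize(s[155:210,175:245],None,fx=8,fy=8,interpolation=2),cv2.resize(s0[165:190,190:210],None,fx=8,fy=8,interpolation=2),5)
_,v,_,l=cv2.minMaxLoc(r); print("stem shift px",(l[0]/8+175-190,l[1]/8+155-165),v)
p0,p1=proj("side",(.4957,.0681,.06)),proj("side",(.4957+.002,.0681-.0098,.06)); print("px for 10mm",p1-p0,p0)
E
```

```text
t 21.62 Tz 0.0345 sd 0.0242 T [0.67 0.35] F [-2.7  4.7  0.1] theta 0.6999 pos [0.4684 0.1839 0.2417] w 0.153 j6 1.691
stem shift px (1.0, 0.5) 0.9612911343574524
px for 10mm [3.08430972 1.41638991] [201.22441657 174.03343879]
```

```bash
cat > st.py <<'E'
from h import *
s0=cv2.imread("pics/side7.png"); g=lambda im:cv2.GaussianBlur(im[163:186,192:208,2].astype(np.float32),(0,0),.8)
def shift():
    ims=np.mean([manip.grab_frame("side").astype(np.float32) for _ in range(3)],0)
    W=np.eye(2,3,dtype=np.float32); W[0,2]=1;W[1,2]=.5
    T=g(s0.astype(np.float32)); I=cv2.GaussianBlur(ims[...,2],(0,0),.8)
    W[0,2]+=192;W[1,2]+=163
    cc,W=cv2.findTransformECC(T,I,W,cv2.MOTION_TRANSLATION,(3,200,1e-6),None,1)
    d=np.array([W[0,2]-192,W[1,2]-163]); u=np.array([3.084,1.416])
    return d.round(3),(d@u/(u@u)*10).round(2),round(cc,4)
print("stem",shift())
E
python3 st.py
```

```text
stem (array([1.143, 0.481], dtype=float32), np.float64(3.65), 0.9864)
```

Emit:
play_rows(increments=[{"offset": [0, 0, 0], "twist": 0.04, "grip": 0}, {"offset": [0, 0, 0], "twist": 0.08, "grip": 0}, {"offset": [0, 0, 0], "twist": 0.08, "grip": 0}])

```text
time: 22.12
tool_pos: [0.4685, 0.1839, 0.2417]
tool_rot: [-0.001, 1.0, 0.012, -0.0]
contact_force: [-3.7, 5.5, 0.9]
gripper_width: 0.156
```

```bash
python3 st.py;python3 tq.py
```

```text
stem (array([1.155, 0.48 ], dtype=float32), np.float64(3.68), 0.9865)
t 22.52 Tz 0.053 sd 0.0226 T [0.69 0.4 ] F [-2.9  4.6  0. ] theta 0.7789 pos [0.4685 0.1839 0.2417] w 0.151 j6 1.771
```

Emit:
play_rows(increments=[{"offset": [0, 0, 0], "twist": 0.04, "grip": 0}, {"offset": [0, 0, 0], "twist": 0.08, "grip": 0}, {"offset": [0, 0, 0], "twist": 0.08, "grip": 0}])

```text
time: 22.82
tool_pos: [0.4685, 0.1839, 0.2417]
tool_rot: [-0.001, 1.0, -0.028, -0.0]
contact_force: [-2.9, 5.0, 0.7]
gripper_width: 0.147
```

```bash
python3 st.py;python3 tq.py
```

```text
stem (array([1.173, 0.488], dtype=float32), np.float64(3.74), 0.9872)
t 23.22 Tz 0.0675 sd 0.0237 T [0.67 0.4 ] F [-2.7  4.4  0.3] theta 0.8588 pos [0.4684 0.1839 0.2417] w 0.152 j6 1.851
```

Emit:
play_rows(increments=[{"offset": [0, 0, 0], "twist": 0.04, "grip": 0}, {"offset": [0, 0, 0], "twist": 0.08, "grip": 0}, {"offset": [0, 0, 0], "twist": 0.08, "grip": 0}])

```text
time: 23.52
tool_pos: [0.4684, 0.1839, 0.2417]
tool_rot: [-0.001, 0.998, -0.068, -0.0]
contact_force: [-1.6, 3.8, 0.6]
gripper_width: 0.151
```

```bash
python3 st.py;python3 tq.py
```

```text
stem (array([1.156, 0.478], dtype=float32), np.float64(3.68), 0.9874)
t 23.92 Tz 0.1039 sd 0.0248 T [0.65 0.4 ] F [-3.   3.8  0.7] theta 0.9387 pos [0.4685 0.1839 0.2417] w 0.152 j6 1.931
```

The stem stopped moving by θ≈0.70 and the torque rises after that at about 0.29 N·m/rad. So contact is at about 0.70 rad, between the clicks at 0.604 and 0.918, and the second click after it is at 1.232. I turn to about 1.36, short of 1.546.

Emit:
play_rows(increments=[{"offset": [0, 0, 0], "twist": 0.06, "grip": 0}, {"offset": [0, 0, 0], "twist": 0.12, "grip": 0}, {"offset": [0, 0, 0], "twist": 0.18, "grip": 0}, {"offset": [0, 0, 0], "twist": 0.21, "grip": 0}, {"offset": [0, 0, 0], "twist": 0.21, "grip": 0}])

```text
time: 24.38
tool_pos: [0.4684, 0.1838, 0.2417]
tool_rot: [-0.0, 0.985, -0.172, -0.0]
contact_force: [-3.4, 4.2, 1.5]
gripper_width: 0.147
```

```bash
python3 tq.py
```

```text
t 24.63 Tz 0.1815 sd 0.0341 T [0.64 0.5 ] F [-3.4  4.8  1.2] theta 1.1482 pos [0.4684 0.1838 0.2417] w 0.15 j6 2.14
```

Emit:
play_rows(increments=[{"offset": [0, 0, 0], "twist": 0.05, "grip": 0}, {"offset": [0, 0, 0], "twist": 0.1, "grip": 0}, {"offset": [0, 0, 0], "twist": 0.15, "grip": 0}, {"offset": [0, 0, 0], "twist": 0.21, "grip": 0}, {"offset": [0, 0, 0], "twist": 0.21, "grip": 0}])

```text
time: 25.1
tool_pos: [0.4684, 0.1838, 0.2417]
tool_rot: [-0.0, 0.962, -0.274, -0.0]
contact_force: [-4.1, 3.6, 0.7]
gripper_width: 0.152
```

```bash
python3 tq.py; python3 st.py
```

```text
t 25.35 Tz 0.2238 sd 0.0171 T [0.57 0.52] F [-3.7  3.8  1.3] theta 1.3581 pos [0.4684 0.1838 0.2417] w 0.149 j6 2.35
stem (array([1.258, 0.734], dtype=float32), np.float64(4.27), 0.9789)
```

Emit:
play_rows(increments=[{"offset": [0, 0, 0], "twist": -0.05, "grip": 0}, {"offset": [0, 0, 0], "twist": -0.1, "grip": 0}, {"offset": [0, 0, 0], "twist": -0.14, "grip": 0}, {"offset": [0, 0, 0], "twist": -0.14, "grip": 0}])

```text
time: 25.88
tool_pos: [0.4684, 0.1838, 0.2417]
tool_rot: [-0.0, 0.979, -0.205, -0.0]
contact_force: [-4.1, 4.7, 1.3]
gripper_width: 0.148
```

```bash
python3 tq.py
```

```text
t 26.13 Tz 0.2243 sd 0.0087 T [0.62 0.52] F [-3.3  4.1  1. ] theta 1.2176 pos [0.4684 0.1838 0.2417] w 0.144 j6 2.21
```

Emit:
play_rows(increments=[{"offset": [0, 0, 0], "twist": 0, "grip": 0.3}, {"offset": [0, 0, 0], "twist": 0, "grip": 0.5}, {"offset": [0, 0, 0], "twist": 0, "grip": 1}, {"offset": [0, 0, 0], "twist": 0, "grip": 1}, {"offset": [0, 0, 0], "twist": 0, "grip": 1}])

```text
time: 26.6
tool_pos: [0.4688, 0.1834, 0.2416]
tool_rot: [0.0, 0.979, -0.206, 0.0]
contact_force: [0.7, -0.4, -0.1]
gripper_width: 0.852
```

Emit:
play_rows(increments=[{"offset": [0, 0, -5], "twist": 0, "grip": 1}, {"offset": [0, 0, -35], "twist": 0, "grip": 1}, {"offset": [0, 0, -70], "twist": 0, "grip": 1}, {"offset": [0, 0, -105], "twist": 0, "grip": 1}, {"offset": [0, 0, -135], "twist": 0, "grip": 1}])

```text
time: 27.02
tool_pos: [0.4685, 0.1835, 0.3792]
tool_rot: [-0.0, 0.979, -0.206, 0.001]
contact_force: [1.5, 0.2, 0.1]
gripper_width: 1.002
```

Emit:
play_rows(increments=[{"offset": [140, 140, 0], "twist": 0, "grip": 1}, {"offset": [140, 140, 0], "twist": 0, "grip": 1}, {"offset": [140, 140, 0], "twist": 0, "grip": 1}, {"offset": [140, 140, 0], "twist": 0, "grip": 1}, {"offset": [140, 140, 0], "twist": 0, "grip": 1}])

```text
time: 27.43
tool_pos: [0.5408, -0.0037, 0.3771]
tool_rot: [0.0, 0.978, -0.207, 0.001]
contact_force: [0.2, 0.4, -0.2]
gripper_width: 1.001
```

```bash
python3 go.py .469 .181 .081 136; python3 st.py
python3 - <<'E'
from h import *
s=manip.grab_frame("side"); t=manip.grab_frame("top"); cv2.imwrite("pics/top10.png",t)
b=cv2.resize(s[130:220,130:250],(400,300),interpolation=cv2.INTER_CUBIC)
a=cv2.resize(t[170:245,105:245],(784,420)[0:2] if 0 else (784,420),interpolation=cv2.INTER_CUBIC)[:, :400] if 0 else cv2.resize(t[170:245,105:205],(400,300),interpolation=cv2.INTER_CUBIC)
cv2.imwrite("pics/s10.png",np.clip(np.hstack([b,a])*1.8,0,255).astype(np.uint8))
E
```

```text
t 27.43 off [-140.6 -140.   140.8] twist -1.219 yaw -113.9 tool [ 0.5408 -0.0037  0.3771] F [ 0.2  0.4 -0.2] T [-0.031 -0.022  0.037] w 1.001 j [-0.14 -0.13  1.84 -0.    1.43  1.84]
stem (array([1.055, 0.133], dtype=float32), np.float64(2.99), 0.958)
```

View pics/s10.png

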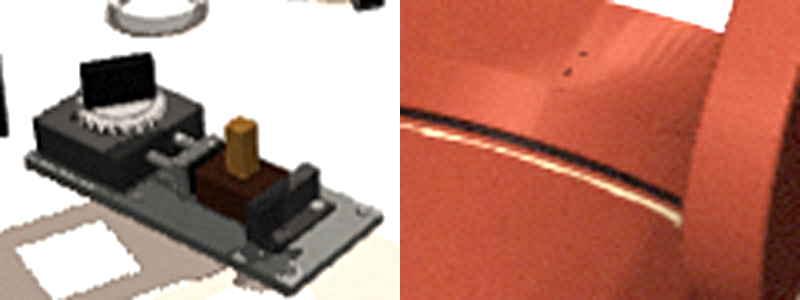

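Run:
```python
from h import *
s=manip.grab_frame("side"); P=lambda x,y:(130+(x-1.2)/3.333,130+(y-1.2)/3.333)
a,b=ray("side",P(81,67),.093),ray("side",P(153,55),.093); print(a,b,np.degrees(np.arctan2(*(b-a)[[1,0]])),np.linalg.norm(a-b))
# model silhouettes
sub=s[138:172,150:182]; dark=(sub.max(2)<22).astype(np.uint8)
best=[]
for th in np.arange(.7,1.9,.02):
  al=.2042+.6-th; e=np.array([np.cos(al),np.sin(al),0]);f=np.array([-e[1],e[0],0])
  for dx in(-2,-1,0,1,2):
   for dy in(-2,-1,0,1,2):
    pts=np.array([proj("side",np.array([.4684,.1838,0])+i*.028*e+j*.007*f+[0,0,z])-[150-dx*.5,138-dy*.5] for i in(-1,1) for j in(-1,1) for z in(.06,.093)])
    m=np.zeros((34*8,32*8),np.uint8); cv2.fillConvexPoly(m,cv2.convexHull(((pts+.5)*8).astype(np.int32)),1)
    m=cv2.resize(m.astype(np.float32),(32,34),interpolation=cv2.INTER_AREA)
    top=slice(0,22)
    best.append((np.abs(m-dark)[top].sum(),round(th,2),dx,dy))
best.sort(); print(best[:8])
```

```text
[0.44331383 0.19187735 0.093     ] [0.49419005 0.17118424 0.093     ] -22.133269151433563 0.054923529023672604Traceback (most recent call last):
  File "<stdin>", line 11, in <module>
  File "h.py", line 8, in proj
    c,T=cam(n); q=np.linalg.inv(T)@np.r_[P,1]; return np.array([c["fx"]*q[0]/q[2]+c["cx"],c["fy"]*q[1]/q[2]+c["cy"]])
        ~~~^^^
  File "h.py", line 4, in cam
    c=manip.get_calibration(n); return c,np.array(c["T"])
ValueError: time passes only in moves, steps and waits
```

The bar lies at -22.1° with a visible length of 55 mm. Rest at 1.212 rad predicts -23.3°, while one click fewer or more would give about -5° or -41°. So the pawl holds it at the second click, and I hand the job in.

```bash
python3 -c "
from plant import manip
print(manip.job_done())"
```

```text
the job is handed in; nothing more can be done
None
```

The trophy base is clamped on the second click after it met the fence, the pawl holds it there, and I've handed the job in. No verdict was reported.

- **Placing:** The first lowering failed. The base caught the top of the fence at about 44 N on the wrist sensor in z, above the 40 N figure that applies to the arm or gripper body. Only the held base seemed to be touching, and it tilted in the grip. I set it down on open table to level it and gripped it again across its length. The second try put it on the bed between pad and fence, about square, and I let go.
- **Clamping:** The base stopped moving by about 0.70 rad of knob, and the torque rose at about 0.29 N·m per rad from there. That puts the next two clicks at 0.918 and 1.232 rad. I turned to 1.36 rad, eased back to 1.22 and let go.
- **Last checks:** The knob bar lies at -22.1°; resting on that second click predicts -23.3°, and one click fewer or more would be about -5° or -41°. The side camera shows the base seated against the fence, and the gripper is open and well clear. It took about 27.5 s of the 58 s.
- **Checks that disagreed:**
  - Turning back gave 0.224 N·m where I expected about 0.19.
  - The last image reading of the stem's shift was 3.0 mm, against 3.7 mm before, but that match was poorer and the lighting had changed.
  - I had no top view of the final state, because the arm was in the way.

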